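# Take a contact print of the brass pad gauge on the sloped spotting stage

## Task

Pick up the brass pad gauge by its rosewood rib, tilt it to match the sloped, blue-inked face of the spotting stage, and press its flat underside gently onto the middle of that face, long side along the slope, fully flush, until the sprung face gives way about halfway. Finish holding it there: keep the grip on the rib and keep the face pressed in, letting nothing go. Leave the two silver keys and the wooden cap where they lie.

Things in the scene. Friction and masses are not known exactly. Their poses are not given: they have to be found in the camera images.
- gauge: loose pad gauge, about 280 g: a flat brass plate 80 (x) by 60 (y) by 6 mm, with an upright dark rosewood rib in the middle of its top, 60 long (along x), 16 thick (along y) and 40 mm high (from 6 to 46 mm above the underside). Origin: centre of the flat underside; z out through the rib, x along the plate's long side. It starts flat on the bench, rib up. Either way round (half turn) will do.
- grip (a point): a point in the gauge's rosewood rib, on its midline, 33 mm above the plate's underside: the middle of where to hold it; axes as the gauge's
- face (a point): centre of the blue-inked sloped face of the spotting stage (blue area 108 by 84 mm, on a steel plate 112 by 88 mm). x runs up the slope, away from the robot; y is level, across the slope; z is the face's outward normal, up and back towards the robot. The face slides straight back along -z when pressed. At rest it stands 22 mm out from the tilting axis
- tilt (a joint): slope of the blue face, rad from level (0.25 to 0.6 here); clamped fast, it does not give under a normal push. The slope rises away from the robot
- platen (a joint): how far the blue face is pushed in along its normal, m: 0 at rest, 0.012 fully in. Spring 900 N/m with a light preload: about 2 N to start it, 8 N at 6 mm, 13 N at 12 mm
- stage: fixed grey iron spotting stage: base 150 (x) by 134 (y) by 14 mm, two cheeks 88 mm high at y = +-54 mm (8 mm thick, 44 mm long in x) with black clamp knobs outside, carrying the tilting table between them, on a level axis along y, 75 mm above the bench and over the base's centre. Origin: centre of the base's underside; x points away from the robot, under the rising slope
- key1: loose silver side key lying on the bench, about 75 mm long (x), 18 wide, 9 mm high; origin under its middle. Leave alone
- key2: another silver side key, the same. Leave alone
- cap: loose round rosewood tenon cap, 36 mm diameter, 28 mm high; origin at the centre of its underside. Leave alone
- wheel: fixed cast-iron polishing wheel with a red crank handle, about 170 (x) by 190 (y, handle to -y) by 213 mm high; origin at the centre of its base's underside. Not used, keep clear
Mind the look-alikes: they are no part of the job. Of the things that look like the gauge, take the one that is farthest to the robot's right at the start.

How it is judged:
By the outcome, as a careful person would: the job done as asked, in the order asked, and still so for the second after the job is handed in, while the arm keeps its last pose, push and grip.
It also fails if it takes over 35 s, if anything falls off the work surface, if the arm or the gripper's body presses on something with over 40 N, if the wrist force passes 120 N, or if a joint passes its speed limit or range.

## Robot

A 7-joint arm with a two-finger parallel gripper is mounted at the origin on the work surface. World frame = base frame: x ahead of the robot, y to its left, z up, the work surface at z = 0. Lengths are in m, angles in rad, forces in N, time in s.
With the tool pointing down it reaches from about 0.425 to 0.925 m from the base axis. Payload 6.8 kg.
Tool frame: the origin (TCP) lies at the very end of the fingers, on their centre line; the grasp point (between the pads) lies 19 mm behind it; z points along the fingers, y is the direction in which the jaws open and shut (so a half turn about z gives the same grasp; the last joint's range is limited). The gripper opens to 85 mm and grips with 20 to 120 N. Pads are 22 mm wide; open, the fingers measure 114 mm over their backs; the gripper's body (76 mm by 85 mm) begins 54 mm behind the grasp point. The pads swing forward as they close: fully open they stand 13 mm farther back than shut.
Start: joints at [-1.408, 0.477, 0.022, 1.555, -0.011, 1.109, -0.083], TCP at [0.181, 0.65, 0.231] pointing down, gripper open.
Joint ranges: [-2.96, 2.96], [-0.34, 2.1], [-1.41, 1.46], [0.24, 2.44], [-1.37, 4.51], [0.17, 1.92], [-2.96, 2.96]. Speed limits (rad/s): [2.39, 2.39, 3.14, 3.14, 3.14, 3.14, 3.14].

## Interface

Orientations are given as a unit quaternion [w, x, y, z].
In Python, from station import bot gives the robot as it stands.
- The arm moves only by the tool move_arm, never from a script. Its argument "commands" is text: rows parted by semicolons, each of 7 numbers parted by spaces: the opening, from 0 (shut) to 1 (fully open), then the shift along the tool's x, y, z in cm, then the turn, a rotation vector about the tool's x, y, z in degrees. In form: gripper tx ty tz rx ry rz; .... A call has 1 to 12 rows; each row shifts and turns the commanded pose from where the row before left it, along the tool's axes as they then stand; what a row does not reach is not made up. A row lasts 1/12 s, in which the tool goes at most 41.7 mm and 7.16 degrees, less where a joint would pass 70% of its speed; a pose out of reach is approached as far as the arm can. A call with a gripper value outside its range is refused whole. The fingers move at their own pace and stop on an object; "force" is the grip in N (left out, the last holds). Time passes only in rows, so rows that do not move let the fingers close. It gives the time, the measured TCP pose, the force and the opening at its end, in the units of the state.
- bot.get_obs(): the state, without advancing time (a new reading comes with each control period).
- bot.read_camera(name): name is "side" or "top"; returns a dict with "img" (400x640x3 uint8, red, green, blue), "K" (3x3 intrinsics, pixels), "distortion" ([k1, k2, p1, p2, k3] as OpenCV has them; the pictures are not rectified), "rvec" (rotation vector, rad) and "tvec" (3), from world to camera coordinates, as OpenCV has them. Camera axes: x right, y down, z forward; pixel columns grow to the right and rows downward; lengths in m; the calibration is good to about 2 mm. A picture is of the moment at which its call begins. There is no depth.
- bot.hand_in(): hands the job in, once; it reports no verdict.
The state is a dict: "t": time; "q": joint angles; "joint_vel": joint speeds; "joint_torque": joint torques, N m; "eef_pos": TCP position; "tool_rot": TCP orientation; "contact_force": force on the tool from outside, world axes, zero at the start; "torque": the same for the moment, N m; "gripper_width": opening from 0.0 (shut) to 1.0 (fully open).
Only numpy, scipy, OpenCV 4.12 (cv2) and the standard library are available. Lean on these libraries where they do the work, as an engineer would, in place of code of your own. Each camera call takes 0.05 s, during which the arm holds its last target. There are 200 camera calls.

## Working session

There is one attempt and no reset: what is moved stays moved. The work goes in short steps, Python scripts to look and compute and a tool call to move; the robot and the scene stay as the last step left them, time stands still between calls to the robot, and variables do not carry over. Pictures are saved under pics/ and viewed, about 8 in all and at most 12, crops included, and the job is handed in when it is done.

Besides the shell and the picture viewer there is one more tool, called after "Emit:" by a JSON object that holds its "api" and its "payload". move_arm: Moves the arm, as the interface text tells. Its arguments: {"type":"object","properties":{"commands":{"type":"string"},"force":{"type":"number"}},"required":["commands"]}

```bash
mkdir -p pics
cat > h.py <<'E'
from station import bot
import numpy as np, cv2
from scipy.spatial.transform import Rotation as R
def snap(cam,name):
    c=bot.read_camera(cam); np.savez('pics/'+name+'.npz',**c)
    cv2.imwrite('pics/'+name+'.png',c['img'][:,:,::-1]); return c
def proj(c,P):
    return cv2.projectPoints(np.array(P,float).reshape(-1,1,3),c['rvec'],c['tvec'],c['K'],c['distortion'])[0].reshape(-1,2)
def ray(c,uv):
    n=cv2.undistortPoints(np.array(uv,float).reshape(-1,1,2),c['K'],c['distortion']).reshape(-1,2)
    Rm=cv2.Rodrigues(c['rvec'])[0]; d=np.c_[n,np.ones(len(n))]@Rm
    return -Rm.T@np.array(c['tvec']).ravel(),d
def onz(c,uv,z):
    o,d=ray(c,uv); return o+d*((z-o[2])/d[:,2:])
E
python3 - <<'E'
from h import *
for n in('top','side'):
    c=snap(n,n+'0'); print(n,ray(c,[[320,200]]))
o=bot.get_obs(); print(o['t'],o['eef_pos'],o['tool_rot'],o['gripper_width'],o['contact_force'])
E
```

```text
top (array([ 0.30522998, -0.07098219,  1.24157818]), array([[ 0.1659268 , -0.00268175, -0.9861499 ]]))
side (array([ 0.08967668, -0.89842073,  1.15777972]), array([[ 0.29232741,  0.57999792, -0.76036611]]))
0.1 [0.18042544 0.64989584 0.23044909] [-5.55970181e-05  1.34984331e-01  9.90847405e-01 -8.04848462e-04] 1.0008281936816 [0.2577109  0.08822537 0.78494711]
```

View pics/top0.png

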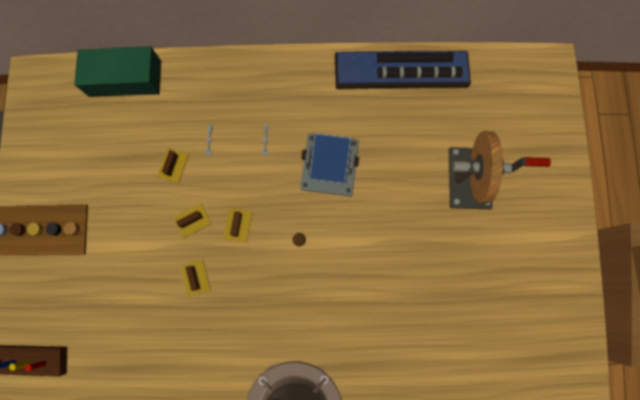

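View pics/side0.png

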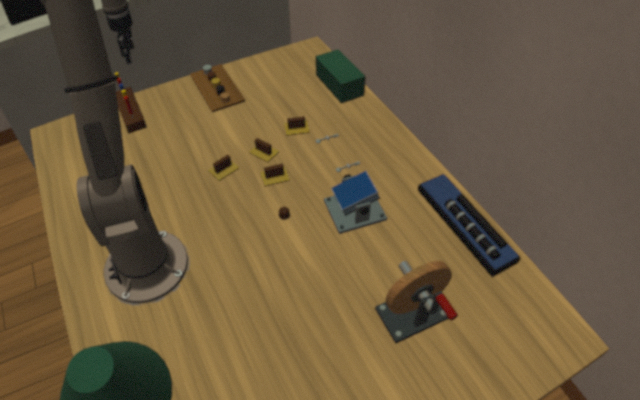

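The top view shows four gauge look-alikes. The rightmost (smallest y) is at about (237,225), and the stage is at (330,163). Next I'll enlarge both views for fine measurement.

Run:
```python
import cv2
t=cv2.imread('pics/top0.png');s=cv2.imread('pics/side0.png')
r=lambda a,k:cv2.resize(a,None,fx=k,fy=k,interpolation=cv2.INTER_CUBIC)
cv2.imwrite('pics/ct.png',r(t[120:250,215:375],5)[:600]) 
cv2.imwrite('pics/cs.png',r(s[125:235,250:395],5.5)[:600,:800])
```

```text
(no output)
```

View pics/ct.png

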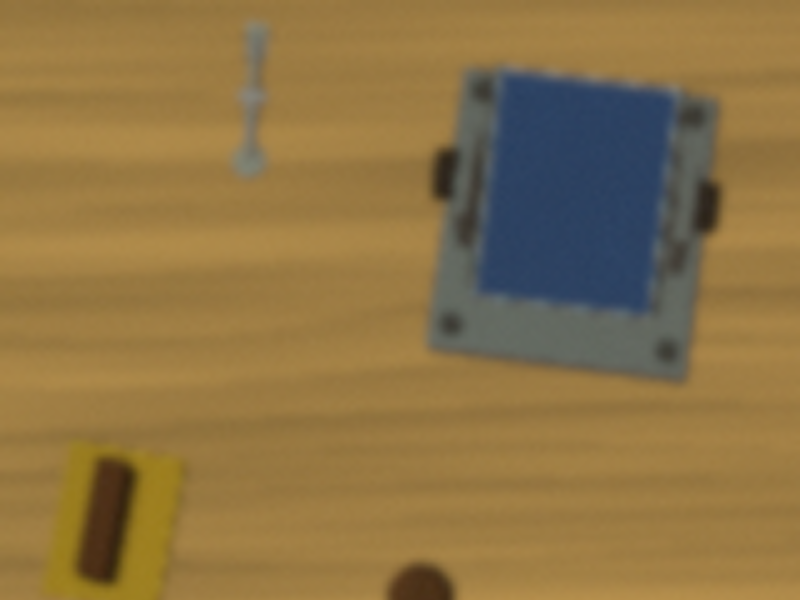

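View pics/cs.png

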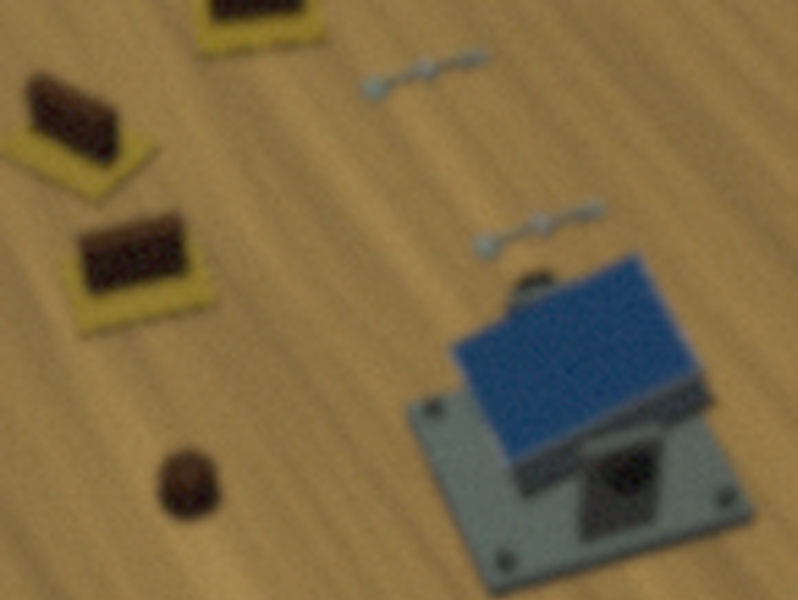

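The crops show the blue face whole in both views, with the plate and rib of the target clear of everything else. I'll fit both poses from colour-mask corners.

```bash
cat > fit.py <<'E'
from h import *
from scipy.optimize import least_squares
def load(n): return dict(np.load('pics/'+n+'.npz'))
def blob(img,lo,hi,near):
    k=4; im=cv2.resize(img,None,fx=k,fy=k,interpolation=cv2.INTER_CUBIC)
    m=cv2.inRange(cv2.cvtColor(im,cv2.COLOR_RGB2HSV),lo,hi)
    m=cv2.morphologyEx(m,cv2.MORPH_OPEN,np.ones((5,5)))
    cs=[q for q in cv2.findContours(m,cv2.RETR_EXTERNAL,cv2.CHAIN_APPROX_NONE)[0] if cv2.contourArea(q)>2000]
    q=min(cs,key=lambda q:np.hypot(*((q.reshape(-1,2).mean(0)+.5)/k-.5-near)))
    return (cv2.convexHull(q),k)
def quad(h):
    p=cv2.approxPolyN(h[0],4,ensure_convex=True).reshape(-1,2).astype(float)
    return (p+.5)/h[1]-.5
def match(a,b): # cyclic+reversal best match of b to a
    return min((np.roll(bb,i,0) for bb in(b,b[::-1]) for i in range(4)),key=lambda q:((q-a)**2).sum())
rect=lambda a,b:np.array([[a,b,0],[a,-b,0],[-a,-b,0],[-a,b,0]])/2
def face_T(p): # x,y of axis,yaw,tilt
    Rm=R.from_euler('ZY',[p[2],-p[3]])
    return Rm,np.array([p[0],p[1],.075])+Rm.apply([0,0,.022])
E
python3 - <<'E'
from fit import *
t,s=load('top0'),load('side0')
for c,u in((t,(237,225)),(t,(237,214)),(t,(225,217)),(t,(260,225)),(t,(330,160))): print(u,c['img'][u[1],u[0]],cv2.cvtColor(c['img'],cv2.COLOR_RGB2HSV)[u[1],u[0]])
B=((100,110,50),(125,255,255)); 
qt=quad(blob(t['img'],*B,np.array([330,158]))); qs=quad(blob(s['img'],*B,np.array([355,190])))
print('blue',qt.round(1).tolist(),qs.round(1).tolist())
L=rect(.108,.084)
def res(p):
    Rm,o=face_T(p); P=Rm.apply(L)+o
    return np.r_[tuple((match(proj(c,P),q)-proj(c,P)).ravel() for c,q in((t,qt),(s,qs)))]
p0=onz(t,[[330,163]],.05)[0]
f=least_squares(res,[p0[0],p0[1],-.1,.4],x_scale=.01); print(f.x,f.fun.round(2),face_T(f.x)[1])
Y=((22,175,60),(32,255,255))
for c,u in((t,(237,225)),(s,(275,175))):
    try:
        h=blob(c['img'],*Y,np.array(u)); q=quad(h); print('gauge',q.round(1).tolist())
        P=onz(c,q,.006); print(P.round(4).tolist(),P.mean(0))
    except Exception as e: print(e)
E
```

```text
(237, 225) [66 41 19] [ 14 182  66]
(237, 214) [77 48 20] [ 15 189  77]
(225, 217) [155 122  65] [ 19 148 155]
(260, 225) [161 127  67] [ 19 149 161]
(330, 160) [44 66 97] [108 139  97]
blue [[348.9, 138.9], [343.6, 181.4], [310.6, 177.6], [315.6, 134.9]] [[375.6, 191.4], [342.6, 208.4], [330.1, 186.6], [364.9, 171.9]]
[ 0.60357482 -0.09957616 -0.13621563  0.25326237] [ 1.09  1.11 -0.78  1.15 -0.79 -1.46  1.1  -1.23 -0.1   0.68 -1.37 -0.51
  1.17 -0.07 -0.53 -0.49] [ 0.59811349 -0.09882761  0.0962982 ]
gauge [[251.9, 211.4], [245.9, 242.1], [222.9, 238.1], [228.6, 207.1]]
[[0.4875, 0.0984, 0.006], [0.41, 0.1134, 0.006], [0.4211, 0.1714, 0.006], [0.4996, 0.1576, 0.006]] [0.4545452  0.13518011 0.006     ]
min() iterable argument is empty
```

```bash
cat >> fit.py <<'E'
def dense(h):
    p=np.r_[h.reshape(-1,2)].astype(float); return p
def facefit(t,s,nt,ns,B=((100,110,50),(125,255,255)),free=('in',),W=(.108,.084),p0=(.6,-.1,-.13,.3,0,0)):
    pts=[]
    for c,n in((t,nt),(s,ns)):
        h,k=blob(c['img'],*B,np.array(n)); h=h.reshape(-1,2)
        m=np.zeros((1600,2560),np.uint8); cv2.fillConvexPoly(m,h,1)
        q=cv2.findContours(m,cv2.RETR_EXTERNAL,cv2.CHAIN_APPROX_NONE)[0][0].reshape(-1,2)
        pts.append(((q+.5)/k-.5)[::3])
    L=rect(*W)
    def res(p):
        Rm,o=face_T(p); P=Rm.apply(L)+o; r=[]
        for i,(c,q) in enumerate(zip((t,s),pts)):
            g=proj(c,P).astype(np.float32)*1
            d=np.array([cv2.pointPolygonTest(g,(float(a),float(b)),True) for a,b in q])-p[4+i]
            r.append(d/np.sqrt(len(q)))
        return np.concatenate(r)
    f=least_squares(res,p0,x_scale=[.01,.01,.05,.05,.5,.5],loss='soft_l1',f_scale=.05,diff_step=1e-3)
    return f,pts
E
python3 - <<'E'
from fit import *
t,s=load('top0'),load('side0')
for sat in(90,110,125):
  for hue in (98,104):
    f,pts=facefit(t,s,(330,158),(355,190),B=((hue,sat,40),(125,255,255)))
    print(sat,hue,f.x.round(4),(2*f.cost)**.5,face_T(f.x)[1].round(4))
# tilt scan per fixed
h=cv2.cvtColor(s['img'],cv2.COLOR_RGB2HSV)
print(h[187,268:285].tolist()); print(h[173,268:285].tolist())
print(s['img'][190,330:382].tolist()[::3])
E
```

```text
90 98 [ 0.6048 -0.1002 -0.1452  0.3136  0.6407  0.3155] 0.4215990667904675 [ 0.5981 -0.0992  0.0959]
90 104 [ 0.6048 -0.1002 -0.1452  0.3136  0.6407  0.3155] 0.4215990667904675 [ 0.5981 -0.0992  0.0959]
110 98 [ 0.6048 -0.1001 -0.1437  0.3048  1.0914  0.6029] 0.3979927725621303 [ 0.5983 -0.0991  0.096 ]
110 104 [ 0.6048 -0.1001 -0.1436  0.3046  1.0915  0.6052] 0.398383312850632 [ 0.5983 -0.0991  0.096 ]
125 98 [ 0.6046 -0.1    -0.1429  0.2951  1.5997  0.8331] 0.3627279706659029 [ 0.5983 -0.0991  0.096 ]
125 104 [ 0.6048 -0.1001 -0.1444  0.3048  1.5944  0.8558] 0.35987434476722996 [ 0.5982 -0.0991  0.096 ]
[[20, 136, 141], [20, 135, 138], [19, 135, 140], [19, 132, 139], [19, 134, 135], [18, 129, 134], [20, 129, 136], [20, 136, 137], [19, 134, 141], [19, 134, 146], [20, 131, 148], [19, 133, 148], [20, 139, 143], [19, 135, 145], [19, 137, 145], [19, 137, 143], [18, 131, 142]]
[[16, 154, 38], [5, 109, 42], [10, 153, 35], [8, 148, 38], [3, 142, 36], [0, 98, 34], [12, 140, 31], [12, 73, 35], [9, 108, 40], [2, 146, 35], [6, 106, 36], [6, 141, 38], [11, 142, 36], [13, 89, 40], [18, 168, 44], [22, 169, 68], [22, 173, 100]]
[[137, 112, 68], [72, 85, 99], [27, 60, 92], [37, 64, 95], [29, 59, 91], [29, 62, 93], [31, 64, 95], [29, 63, 95], [29, 63, 97], [26, 59, 94], [23, 59, 94], [29, 60, 94], [28, 62, 95], [29, 61, 95], [31, 61, 96], [64, 76, 100], [136, 114, 74], [144, 117, 66]]
```

```bash
cat >> fit.py <<'E'
from scipy.ndimage import map_coordinates, gaussian_filter1d
def edgefit(views,p,W=(.108,.084),T=face_T,n=4,it=6,edges=None,verbose=1,fix=None):
    L=rect(*W); p=np.array(p,float)
    for _ in range(it):
        obs=[]
        for vi,c in enumerate(views):
            im=c['img'].astype(float); ch=im[:,:,2]-im[:,:,0]
            Rm,o=T(p); g=proj(c,Rm.apply(L)+o); cen=g.mean(0)
            for e in range(4):
                a,b=g[e],g[(e+1)%4]; d=(b-a)/np.linalg.norm(b-a); nn=np.array([d[1],-d[0]])
                if nn@(cen-a)>0: nn=-nn
                off=np.arange(-4,4.01,.1)
                for u in np.linspace(.12,.88,n*2+1)[::2] if 0 else (.3,.7):
                    us=np.linspace(u-.17,u+.17,15)
                    S=a+us[:,None]*(b-a)
                    XY=S[:,None]+off[None,:,None]*nn
                    pr=np.median(map_coordinates(ch,[XY[...,1],XY[...,0]],order=1),0)
                    gr=-gaussian_filter1d(np.gradient(pr,off),6)
                    k=gr.argmax(); w=slice(max(k-12,0),k+13); k=(off[w]*gr[w].clip(0)).sum()/gr[w].clip(0).sum()
                    obs.append((vi,e,u,a+u*(b-a)+k*nn,nn,k))
        def res(q):
            r=[];Rm,o=T(q)
            gs=[proj(c,Rm.apply(L)+o) for c in views]
            for vi,e,u,x,nn,k in obs:
                g=gs[vi]; r.append((x-(g[e]+u*(g[(e+1)%4]-g[e])))@nn)
            return np.array(r)
        f=least_squares(res,p,x_scale=.01,loss='soft_l1',f_scale=.3); p=f.x
    J=f.jac; 
    if verbose: print('p',p.round(4),'rms',np.sqrt((res(p)**2).mean()).round(3),'sd',(np.sqrt(np.diag(np.linalg.inv(J.T@J)))*np.sqrt((res(p)**2).mean())).round(4)); print(res(p).round(2))
    return p,res(p)
E
python3 - <<'E'
from fit import *
t,s=load('top0'),load('side0')
for p0 in((.6,-.1,-.14,.3),(.6,-.1,-.14,.36)): edgefit((t,s),p0)
# extra freedom: per-view offset in pixels absorbed by free z
def T2(p):
    Rm=R.from_euler('ZY',[p[2],-p[3]]); return Rm,np.array([p[0],p[1],p[4]])
edgefit((t,s),(.6,-.1,-.14,.3,.096),T=T2)
edgefit((s,),(.6,-.1,-.14,.3)); edgefit((t,),(.6,-.1,-.14,.3))
E
```

```text
p [ 0.6056 -0.0995 -0.1388  0.2852] rms 0.178 sd [0.0005 0.0002 0.0081 0.0238]
[ 0.08  0.07  0.28 -0.    0.11  0.   -0.09 -0.2   0.01 -0.01 -0.35 -0.06
 -0.27  0.13  0.17  0.34]
p [ 0.6057 -0.0995 -0.1399  0.2953] rms 0.18 sd [0.0005 0.0002 0.0081 0.0235]
[ 0.11  0.03  0.27  0.03  0.09  0.01 -0.02 -0.2  -0.    0.   -0.37 -0.05
 -0.32  0.18  0.17  0.28]
p [ 0.5989 -0.0989 -0.1427  0.3088  0.0977] rms 0.11 sd [0.0001 0.0001 0.0047 0.0126 0.0003]
[ 0.09  0.09  0.07 -0.12  0.08 -0.01  0.01 -0.07 -0.09 -0.09 -0.04  0.04
 -0.3   0.2  -0.    0.02]
p [ 0.6058 -0.0985 -0.1183  0.2936] rms 0.088 sd [0.0003 0.0002 0.0075 0.0129]
[ 0.04 -0.16 -0.06 -0.02 -0.16  0.04 -0.06 -0.03]
p [ 0.6052 -0.0999 -0.1474  0.264 ] rms 0.056 sd [0.0012 0.0002 0.0027 0.0581]
[ 0.04  0.05  0.01 -0.09  0.05  0.05 -0.09  0.  ]
```

Emit:
{"api": "move_arm", "payload": {"commands": "0.5 0 0 0 0 0 -5; 0.5 -2 -2.5 0.4 0 0 0; 0.5 -2 -2.5 0.4 0 0 0; 0.5 -2 -2.5 0.4 0 0 0; 0.5 -2 -2.5 0.4 0 0 0; 0.5 -2 -2.5 0.4 0 0 0; 0.5 -2 -2.5 0.4 0 0 0; 0.5 -2 -2.5 0.4 0 0 0; 0.5 -2 -2.5 0.4 0 0 0; 0.5 -2 -2.5 0.4 0 0 0; 0.5 -2 -2.5 0.4 0 0 0; 0.5 -2 -2.5 0.4 0 0 0", "force": 40}}

```text
t: 1.1
eef_pos: [0.347, 0.3382, 0.1869]
tool_rot: [-0.0, 0.092, 0.996, -0.0]
contact_force: [1.4, 0.5, -0.3]
gripper_width: 0.5
```

```bash
cat >> h.py <<'E'
def goto(pos,Rg):
    """shift (cm, current tool axes) and turn (deg, tool axes) from measured pose to goal"""
    o=bot.get_obs(); q=o['tool_rot']; Rc=R.from_quat(np.r_[q[1:],q[0]])
    print('t',round(o['t'],2),'pos',o['eef_pos'].round(4),'w',round(o['gripper_width'],3),'F tool',Rc.inv().apply(o['contact_force']).round(2),'M tool',Rc.inv().apply(o['torque']).round(3),'q',np.round(o['q'],2))
    print('shift cm',(Rc.inv().apply(np.array(pos)-o['eef_pos'])*100).round(2),'turn deg',np.degrees((Rc.inv()*Rg).as_rotvec()).round(2))
def Rtool(yaw,tilt=0): # tool z = -normal, tool y = part y
    B=R.from_euler('ZY',[yaw,-tilt]).as_matrix(); x,y,z=B.T
    return R.from_matrix(np.c_[-x,y,-z])
E
python3 -c "
from h import *
goto([.4545,.1352,.12],Rtool(-.183))"
```

```text
t 1.1 pos [0.347  0.3382 0.1869] w 0.5 F tool [-1.28  0.7   0.34] M tool [-0.009 -0.007 -0.05 ] q [-0.99  0.22  0.1   2.05 -0.03  0.88  0.51]
shift cm [-14.28 -18.     6.7 ] turn deg [-0.02 -0.01 -0.02]
```

Emit:
{"api": "move_arm", "payload": {"commands": "0.5 -2 -2.5 0.9 0 0 0; 0.5 -2 -2.5 0.9 0 0 0; 0.5 -2 -2.5 0.9 0 0 0; 0.5 -2 -2.5 0.9 0 0 0; 0.5 -2 -2.5 0.9 0 0 0; 0.5 -2 -2.5 0.9 0 0 0; 0.5 -1 -1.5 0.6 0 0 0; 0.5 0 0 0 0 0 0; 0.5 0 0 0 0 0 0"}}

```text
t: 1.85
eef_pos: [0.4442, 0.1528, 0.1269]
tool_rot: [-0.001, 0.093, 0.996, -0.0]
contact_force: [-0.6, -0.7, 0.3]
gripper_width: 0.497
```

```bash
python3 -c "
from h import *
goto([.4545,.1352,.014],Rtool(-.183))
t=snap('top','t1');s=snap('side','s1')
r=lambda a,k:cv2.resize(a,None,fx=k,fy=k,interpolation=cv2.INTER_CUBIC)
a=r(s['img'][90:210,210:330],5)[:,:,::-1]
cv2.imwrite('pics/c1.png',a)
for c in(t,s): print(proj(c,[.4545,.1352,.039]))
"
```

```text
t 1.85 pos [0.4442 0.1528 0.1269] w 0.497 F tool [ 0.41 -0.81 -0.28] M tool [-0.027 -0.044  0.039] q [-0.64  0.29  0.21  2.14 -0.09  0.72  1.01]
shift cm [-1.34 -1.53 11.29] turn deg [-0.05 -0.05 -0.19]
[[235.0630845  223.06093375]]
[[273.89512382 168.38957974]]
```

View pics/c1.png

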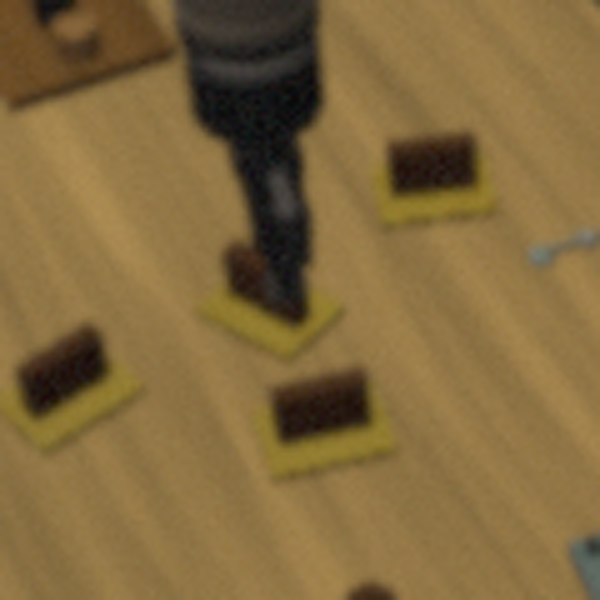

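The picture shows the gripper still short of the target. The target rib is centred at about (274,170), and the fit predicted (273.9,168.4), so I'll align and go down.

Emit:
{"api": "move_arm", "payload": {"commands": "0.5 -0.7 -0.8 0 0 0 0; 0.5 -0.6 -0.7 0 0 0 0; 0.5 0 0 1.4 0 0 0; 0.5 0 0 1.5 0 0 0; 0.5 0 0 1.5 0 0 0; 0.5 0 0 1.5 0 0 0; 0.5 0 0 0 0 0 0; 0.5 0 0 0 0 0 0"}}

```text
t: 2.62
eef_pos: [0.454, 0.1371, 0.0682]
tool_rot: [-0.001, 0.091, 0.996, -0.0]
contact_force: [0.4, -0.5, -0.3]
gripper_width: 0.499
```

```bash
python3 -c "
from h import *
goto([.4545,.1352,.014],Rtool(-.183))"
```

```text
t 2.62 pos [0.454  0.1371 0.0682] w 0.499 F tool [-0.45 -0.41  0.31] M tool [0.059 0.065 0.027] q [-0.58  0.4   0.19  2.17 -0.13  0.59  1.09]
shift cm [-0.09 -0.18  5.42] turn deg [-0.04 -0.06  0.02]
```

Emit:
{"api": "move_arm", "payload": {"commands": "0.5 -0.1 -0.2 1.2 0 0 0; 0.5 0 0 1.2 0 0 0; 0.5 0 0 1.2 0 0 0; 0.5 0 0 1.2 0 0 0; 0.5 0 0 0.6 0 0 0; 0.5 0 0 0 0 0 0; 0.5 0 0 0 0 0 0; 0.5 0 0 0 0 0 0"}}

```text
t: 3.28
eef_pos: [0.4557, 0.135, 0.0151]
tool_rot: [0.001, 0.092, 0.996, 0.0]
contact_force: [0.1, -0.1, 0.5]
gripper_width: 0.5
```

```bash
python3 -c "
from h import *
goto([.4545,.1352,.014],Rtool(-.183))"
```

```text
t 3.28 pos [0.4557 0.135  0.0151] w 0.5 F tool [-0.16 -0.08 -0.46] M tool [ 0.034 -0.004 -0.031] q [-0.55  0.5   0.16  2.19 -0.17  0.46  1.13]
shift cm [0.12 0.   0.11] turn deg [ 0.05  0.06 -0.03]
```

Emit:
{"api": "move_arm", "payload": {"commands": "0.1 0.1 0 0 0 0 0; 0.1 0 0 0 0 0 0; 0.1 0 0 0 0 0 0; 0.1 0 0 0 0 0 0; 0.1 0 0 0 0 0 0; 0.1 0 0 0 0 0 0", "force": 70}}

```text
t: 3.78
eef_pos: [0.4544, 0.1352, 0.015]
tool_rot: [0.0, 0.092, 0.996, 0.0]
contact_force: [-1.6, 0.6, 6.9]
gripper_width: 0.174
```

Emit:
{"api": "move_arm", "payload": {"commands": "0.1 0 0 -1 0 0 0; 0.1 0 0 -2 0 0 0; 0.1 0 0 -3 0 0 0; 0.1 0 0 -3 0 0 0; 0.1 0 0 -3 0 0 0; 0.1 0 0 -3 0 0 0; 0.1 0 0 0 0 0 0; 0.1 0 0 0 0 0 0; 0.1 0 0 0 0 0 0"}}

```text
t: 4.53
eef_pos: [0.4531, 0.1346, 0.1638]
tool_rot: [-0.001, 0.092, 0.996, -0.0]
contact_force: [-0.5, -0.5, -3.4]
gripper_width: 0.172
```

```bash
python3 -c "
from h import *
goto([.4545,.1352,.16],Rtool(-.183))
t=snap('top','t2');s=snap('side','s2')
r=lambda a,k:cv2.resize(a,None,fx=k,fy=k,interpolation=cv2.INTER_CUBIC)
u=[proj(c,bot.get_obs()['eef_pos'])[0].astype(int) for c in(t,s)]; print(u)
cv2.imwrite('pics/c2.png',np.hstack([r(c['img'][p[1]-40:p[1]+40,p[0]-40:p[0]+40],5) for c,p in zip((t,s),u)])[:,:,::-1])
"
```

```text
t 4.53 pos [0.4531 0.1346 0.1638] w 0.172 F tool [ 0.36 -0.54  3.37] M tool [ 0.07   0.03  -0.007] q [-0.62  0.23  0.23  2.11 -0.07  0.81  1.04]
shift cm [-0.13  0.09  0.38] turn deg [-0.03 -0.06 -0.02]
[array([225, 217]), array([269, 138])]
```

View pics/c2.png

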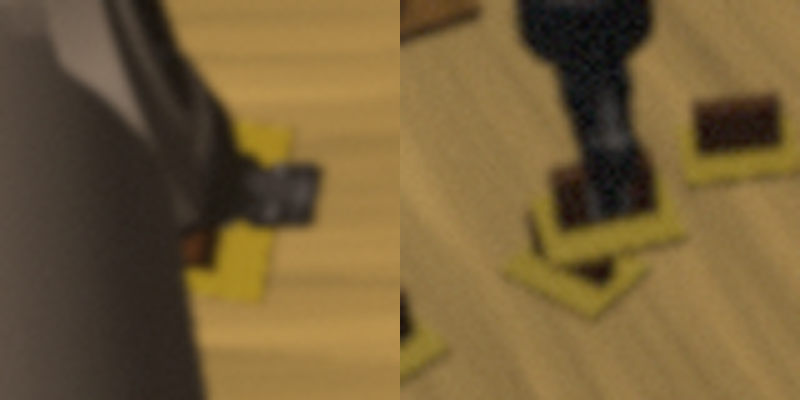

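The gauge is lifted with the pads about central on the rib, and it hangs level. Next is the hover over the face.

```bash
cat >> h.py <<'E'
FC=np.array([.599,-.099,.0965])
def face(h,yaw=-.143,tilt=.30,fc=FC):
    Rg=Rtool(yaw,tilt); goto(fc-Rg.as_matrix()[:,2]*(h+.015),Rg)
E
python3 -c "
from h import *
face(.07)"
```

```text
t 4.63 pos [0.4528 0.1343 0.1629] w 0.176 F tool [-0.68  0.26  2.94] M tool [-0.017 -0.012 -0.022] q [-0.62  0.23  0.23  2.11 -0.07  0.81  1.04]
shift cm [-16.12 -20.38  -1.48] turn deg [ -0.45 -17.33  -2.29]
```

Emit:
{"api": "move_arm", "payload": {"commands": "0.1 -1 -1.4 -0.3 0 0 0; 0.1 -1.7 -2.1 -0.3 0 0 0; 0.1 -1.7 -2.1 -0.3 0 0 0; 0.1 -1.7 -2.1 -0.3 0 0 0; 0.1 -1.7 -2.1 -0.3 0 0 0; 0.1 -1.7 -2.1 0 0 0 0; 0.1 -1.7 -2.1 0 0 0 0; 0.1 -1.7 -2.1 0 0 0 0; 0.1 -1.7 -2.1 0 0 0 0; 0.1 -1.5 -2 0 0 0 0; 0.1 0 0 0 0 0 0; 0.1 0 0 0 0 0 0"}}

```text
t: 5.63
eef_pos: [0.5746, -0.095, 0.1774]
tool_rot: [-0.002, 0.093, 0.996, -0.001]
contact_force: [-0.1, 0.4, -2.6]
gripper_width: 0.176
```

Emit:
{"api": "move_arm", "payload": {"commands": "0.1 0 0 0 0 -2 -0.4; 0.1 0 0 0 0 -3 -0.4; 0.1 0 0 0 0 -3 -0.4; 0.1 0 0 0 0 -3 -0.4; 0.1 0 0 0 0 -3 -0.4; 0.1 0 0 0 0 -3 -0.3; 0.1 0 0 0 0 0 0; 0.1 0 0 0 0 0 0; 0.1 0 0 0 0 0 0"}}

```text
t: 6.38
eef_pos: [0.5755, -0.0923, 0.179]
tool_rot: [0.146, 0.07, 0.987, -0.013]
contact_force: [-0.3, -0.8, -1.8]
gripper_width: 0.173
```

```bash
python3 -c "
from h import *
face(.03)"
```

```text
t 6.38 pos [ 0.5755 -0.0923  0.179 ] w 0.173 F tool [ 0.67 -0.81  1.7 ] M tool [ 0.013  0.482 -0.009] q [-0.26  0.26  0.34  2.08 -0.11  0.53  1.57]
shift cm [ 0.11 -0.3   4.1 ] turn deg [-0.29 -0.3   0.09]
```

Emit:
{"api": "move_arm", "payload": {"commands": "0.1 0.1 -0.3 0.6 -0.3 -0.3 0; 0.1 0 0 0.8 0 0 0; 0.1 0 0 0.8 0 0 0; 0.1 0 0 0.6 0 0 0; 0.1 0 0 0 0 0 0; 0.1 0 0 0 0 0 0; 0.1 0 0 0 0 0 0; 0.1 0 0 0 0 0 0"}}

```text
t: 7.05
eef_pos: [0.5825, -0.0972, 0.1526]
tool_rot: [0.15, 0.07, 0.986, -0.011]
contact_force: [0.9, 0.2, -2.7]
gripper_width: 0.176
```

```bash
python3 -c "
from h import *
face(.0)
t=snap('top','t3');s=snap('side','s3');face(0.)
r=lambda a,k:cv2.resize(a,None,fx=k,fy=k,interpolation=cv2.INTER_CUBIC)
cv2.imwrite('pics/c3.png',np.hstack([r(t['img'][120:200,290:370],5),r(s['img'][140:220,315:395],5)])[:,:,::-1])
for i in range(4): bot.read_camera('top'); face(0.)
"
```

```text
t 7.05 pos [ 0.5825 -0.0972  0.1526] w 0.176 F tool [-0.    0.31  2.83] M tool [-0.033  0.499  0.028] q [-0.22  0.31  0.31  2.09 -0.16  0.46  1.62]
shift cm [0.09 0.06 4.35] turn deg [-0.01  0.13  0.04]
t 7.15 pos [ 0.5825 -0.0972  0.1526] w 0.173 F tool [ 0.2  -0.06  2.12] M tool [0.027 0.469 0.027] q [-0.22  0.31  0.31  2.09 -0.16  0.46  1.62]
shift cm [0.08 0.05 4.35] turn deg [-0.    0.14  0.04]
t 7.2 pos [ 0.5824 -0.0972  0.1526] w 0.177 F tool [1.3  0.35 2.6 ] M tool [-0.003  0.565  0.027] q [-0.22  0.31  0.31  2.09 -0.16  0.46  1.63]
shift cm [0.08 0.06 4.35] turn deg [-0.    0.13  0.04]
t 7.25 pos [ 0.5824 -0.0972  0.1526] w 0.178 F tool [1.36 0.67 2.66] M tool [-0.06   0.516 -0.003] q [-0.22  0.31  0.31  2.09 -0.16  0.46  1.63]
shift cm [0.07 0.06 4.35] turn deg [-0.    0.13  0.04]
t 7.3 pos [ 0.5824 -0.0971  0.1525] w 0.177 F tool [ 0.24 -0.09  2.07] M tool [ 0.019  0.55  -0.035] q [-0.22  0.31  0.31  2.09 -0.16  0.46  1.62]
shift cm [0.07 0.05 4.35] turn deg [-0.    0.13  0.04]
t 7.35 pos [ 0.5824 -0.0972  0.1525] w 0.175 F tool [0.84 0.38 2.55] M tool [0.009 0.474 0.049] q [-0.22  0.31  0.31  2.09 -0.16  0.46  1.63]
shift cm [0.07 0.06 4.34] turn deg [-0.    0.13  0.04]
```

View pics/c3.png

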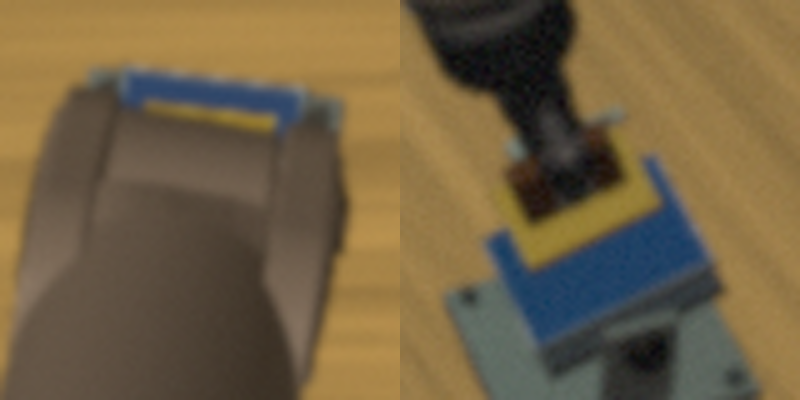

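The side view shows the gauge over the blue face with its long edge parallel to the slope within about 1°. I'll approach to about 5 mm.

Emit:
{"api": "move_arm", "payload": {"commands": "0.1 0.1 0 0.8 0 0 0; 0.1 0 0 0.9 0 0 0; 0.1 0 0 0.9 0 0 0; 0.1 0 0 0.7 0 0 0; 0.1 0 0 0.4 0 0 0; 0.1 0 0 0 0 0 0; 0.1 0 0 0 0 0 0; 0.1 0 0 0 0 0 0; 0.1 0 0 0 0 0 0"}}

```text
t: 8.1
eef_pos: [0.5925, -0.0987, 0.117]
tool_rot: [0.15, 0.07, 0.986, -0.011]
contact_force: [-1.0, 0.4, -2.8]
gripper_width: 0.173
```

```bash
cat >> h.py <<'E'
def avg(n=12,tilt=.30):
    F=[];M=[]
    for i in range(n):
        bot.read_camera('top'); o=bot.get_obs(); q=o['tool_rot']; Rc=R.from_quat(np.r_[q[1:],q[0]])
        F.append(Rc.inv().apply(o['contact_force']));M.append(Rc.inv().apply(o['torque']))
    print('avg F',np.mean(F,0).round(2),'M',np.mean(M,0).round(3),'sd',np.std(M,0).round(3)); face(0.,tilt=tilt)
E
python3 -c "
from h import *
avg(8)"
```

```text
avg F [ 0.63 -0.16  2.6 ] M [0.001 0.509 0.004] sd [0.03  0.028 0.021]
t 8.5 pos [ 0.5923 -0.0986  0.1168] w 0.179 F tool [0.78 0.36 3.15] M tool [ 0.009  0.459 -0.037] q [-0.18  0.38  0.27  2.09 -0.2   0.39  1.66]
shift cm [-0.04  0.06  0.64] turn deg [-0.01  0.12  0.04]
```

Emit:
{"api": "move_arm", "payload": {"commands": "0.1 0 0.05 0.3 0 0 0; 0.1 0 0 0.2 0 0 0; 0.1 0 0 0.2 0 0 0; 0.1 0 0 0.1 0 0 0; 0.1 0 0 0 0 0 0; 0.1 0 0 0 0 0 0; 0.1 0 0 0 0 0 0"}}

```text
t: 9.08
eef_pos: [0.5947, -0.0983, 0.1091]
tool_rot: [0.15, 0.07, 0.986, -0.011]
contact_force: [-1.7, 1.4, 0.6]
gripper_width: 0.174
```

```bash
python3 -c "
from h import *
avg(8)"
```

```text
avg F [ 1.9   0.93 -1.08] M [-0.197  0.612 -0.034] sd [0.047 0.018 0.033]
t 9.48 pos [ 0.5947 -0.0983  0.109 ] w 0.174 F tool [1.3  1.52 0.13] M tool [-0.25   0.603 -0.044] q [-0.17  0.4   0.26  2.09 -0.21  0.37  1.67]
shift cm [-0.05 -0.01 -0.17] turn deg [-0.    0.1   0.05]
```

Emit:
{"api": "move_arm", "payload": {"commands": "0.1 0 0 0.1 0 0 0; 0.1 0 0 0.1 0 0 0; 0.1 0 0 0.1 0 0 0; 0.1 0 0 0.1 0 0 0; 0.1 0 0 0 0 0 0; 0.1 0 0 0 0 0 0; 0.1 0 0 0 0 0 0"}}

```text
t: 10.07
eef_pos: [0.5959, -0.0986, 0.1052]
tool_rot: [0.15, 0.07, 0.986, -0.011]
contact_force: [-2.7, 2.7, 3.8]
gripper_width: 0.178
```

```bash
python3 -c "
from h import *
avg(8)"
```

```text
avg F [ 2.71  1.99 -4.85] M [-0.403  0.67  -0.045] sd [0.034 0.018 0.023]
t 10.47 pos [ 0.5959 -0.0986  0.1052] w 0.176 F tool [ 2.94  1.2  -5.42] M tool [-0.42   0.699 -0.061] q [-0.17  0.4   0.26  2.09 -0.21  0.37  1.67]
shift cm [-0.05  0.01 -0.58] turn deg [-0.01  0.11  0.04]
```

Emit:
{"api": "move_arm", "payload": {"commands": "0.1 0.03 0.03 0 0 0 0; 0.1 0 0 0 0 0 0; 0.1 0 0 0 0 0 0; 0.1 0 0 0 0 0 0"}}

```text
t: 10.8
eef_pos: [0.5959, -0.0985, 0.1053]
tool_rot: [0.15, 0.07, 0.986, -0.011]
contact_force: [-3.6, 1.9, 4.5]
gripper_width: 0.173
```

```bash
python3 -c "
from h import *
avg(8)
t=snap('top','t4');s=snap('side','s4')
r=lambda a,k:cv2.resize(a,None,fx=k,fy=k,interpolation=cv2.INTER_CUBIC)
cv2.imwrite('pics/c4.png',r(s['img'][150:220,315:395],7.5)[:,:,::-1])
"
```

```text
avg F [ 1.65  0.65 -4.78] M [-0.123  0.369 -0.035] sd [0.047 0.051 0.021]
t 11.2 pos [ 0.5958 -0.0985  0.1052] w 0.178 F tool [ 0.85  0.21 -4.81] M tool [-0.033  0.307 -0.009] q [-0.17  0.4   0.26  2.09 -0.21  0.37  1.67]
shift cm [-0.05 -0.   -0.57] turn deg [-0.02  0.14  0.03]
```

View pics/c4.png

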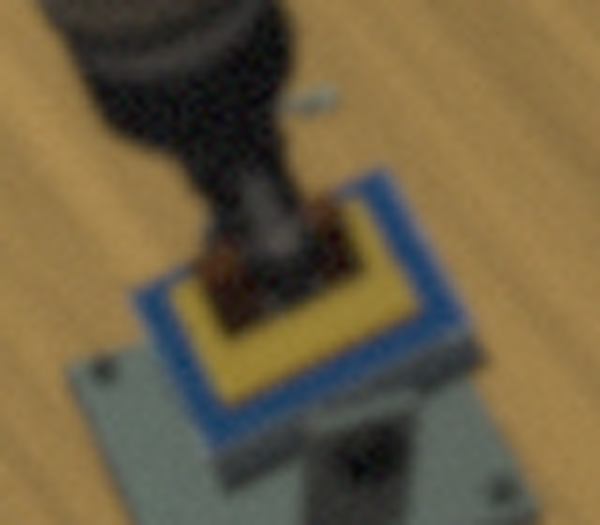

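The picture shows the gauge centred on the blue face with even margins and no visible gap. The moments suggest a small tilt bias, so I'll re-measure once settled and test tilt changes.

```bash
python3 -c "
from h import *
avg(10)"
```

```text
avg F [ 0.47  0.04 -5.07] M [ 0.043  0.167 -0.006] sd [0.053 0.066 0.029]
t 11.8 pos [ 0.5958 -0.0985  0.1052] w 0.173 F tool [-0.75  0.69 -4.85] M tool [0.163 0.057 0.011] q [-0.17  0.4   0.26  2.09 -0.21  0.37  1.67]
shift cm [-0.05 -0.   -0.57] turn deg [-0.02  0.13  0.03]
```

Emit:
{"api": "move_arm", "payload": {"commands": "0.1 0 0 0 0 -0.4 0; 0.1 0 0 0 0 -0.4 0; 0.1 0 0 0 0 0 0; 0.1 0 0 0 0 0 0; 0.1 0 0 0 0 0 0; 0.1 0 0 0 0 0 0"}}

```text
t: 12.3
eef_pos: [0.5956, -0.0984, 0.1051]
tool_rot: [0.157, 0.07, 0.985, -0.011]
contact_force: [-1.9, -0.6, 4.9]
gripper_width: 0.176
```

```bash
python3 -c "
from h import *
avg(10)"
```

```text
avg F [ 0.18 -0.91 -4.49] M [ 0.288  0.118 -0.026] sd [0.035 0.016 0.025]
t 12.8 pos [ 0.5956 -0.0984  0.1051] w 0.179 F tool [-0.62 -1.05 -5.01] M tool [ 0.308  0.106 -0.001] q [-0.17  0.4   0.26  2.1  -0.21  0.35  1.67]
shift cm [-0.08 -0.01 -0.57] turn deg [-0.02  0.91  0.03]
```

The centre of pressure sits at the uphill edge (about −40 mm), so the slope is a little steeper than estimated. I'll tilt further in steps until the moment balances.

Emit:
{"api": "move_arm", "payload": {"commands": "0.1 0 -0.01 0 0 -0.5 0; 0.1 0 0 0 0 -0.5 0; 0.1 0 0 0 0 0 0; 0.1 0 0 0 0 0 0; 0.1 0 0 0 0 0 0; 0.1 0 0 0 0 0 0; 0.1 0 0 0 0 0 0; 0.1 0 0 0 0 0 0"}}

```text
t: 13.47
eef_pos: [0.5955, -0.0984, 0.1051]
tool_rot: [0.165, 0.07, 0.984, -0.012]
contact_force: [-1.1, -0.4, 4.2]
gripper_width: 0.178
```

```bash
cat >> h.py <<'E'
def cop(n=10,rz=.24):
    F=[];M=[]
    for i in range(n):
        bot.read_camera('top'); o=bot.get_obs(); q=o['tool_rot']; Rc=R.from_quat(np.r_[q[1:],q[0]])
        F.append(Rc.inv().apply(o['contact_force']));M.append(Rc.inv().apply(o['torque']))
    n=Rc.as_matrix()[:,2]; th=np.arccos(-n[2]); c=np.sin(th)/np.sin(.3)
    f=np.mean(F,0)-[.77*c,-.1,2.6]; m=np.mean(M,0)-[0,.509*c,0]
    print('t',round(o['t'],2),'tilt',th.round(4),'dF',f.round(2),'dM',m.round(3),'sdM',np.std(M,0).round(3),'CoP mm: x',(1e3*(rz*f[0]-m[1])/f[2]).round(1),'y',(1e3*(m[0]+rz*f[1])/f[2]).round(1),'pos',o['eef_pos'].round(4),'depth',((FC-o['eef_pos'])@-n*1e3+15).round(2) )
E
python3 -c "
from h import *
cop()"
```

```text
t 13.97 tilt 0.3332 dF [-1.15 -0.31 -7.31] dM [ 0.195 -0.025 -0.001] sdM [0.03  0.034 0.027] CoP mm: x 34.5 y -16.5 pos [ 0.5956 -0.0984  0.1051] depth 5.75
```

Emit:
{"api": "move_arm", "payload": {"commands": "0.1 -0.02 -0.01 0 0 0.4 0; 0.1 0 0 0 0 0 0; 0.1 0 0 0 0 0 0; 0.1 0 0 0 0 0 0; 0.1 0 0 0 0 0 0; 0.1 0 0 0 0 0 0; 0.1 0 0 0 0 0 0; 0.1 0 0 0 0 0 0"}}

```text
t: 14.63
eef_pos: [0.5956, -0.0984, 0.1051]
tool_rot: [0.162, 0.07, 0.984, -0.012]
contact_force: [-1.7, 0.5, 4.2]
gripper_width: 0.175
```

```bash
python3 -c "
from h import *
cop();cop()"
```

```text
t 15.13 tilt 0.326 dF [-0.1   0.85 -6.81] dM [-0.052  0.192  0.017] sdM [0.053 0.036 0.034] CoP mm: x 31.7 y -22.4 pos [ 0.5957 -0.0984  0.1051] depth 5.78
t 15.63 tilt 0.326 dF [ 0.38  1.21 -7.01] dM [-0.191  0.293  0.008] sdM [0.04  0.018 0.023] CoP mm: x 28.9 y -14.3 pos [ 0.5957 -0.0984  0.1051] depth 5.78
```

Emit:
{"api": "move_arm", "payload": {"commands": "0.1 0.01 0.02 0 0.3 0.3 0; 0.1 0 0 0 0 0 0; 0.1 0 0 0 0 0 0; 0.1 0 0 0 0 0 0; 0.1 0 0 0 0 0 0; 0.1 0 0 0 0 0 0; 0.1 0 0 0 0 0 0; 0.1 0 0 0 0 0 0"}}

```text
t: 16.3
eef_pos: [0.5957, -0.0985, 0.1051]
tool_rot: [0.159, 0.071, 0.985, -0.014]
contact_force: [-2.5, 0.3, 3.7]
gripper_width: 0.178
```

```bash
python3 -c "
from h import *
cop();cop()"
```

```text
t 16.8 tilt 0.3211 dF [ 1.19 -0.52 -7.23] dM [-0.05   0.181  0.018] sdM [0.067 0.029 0.026] CoP mm: x -14.7 y 24.1 pos [ 0.5957 -0.0985  0.1051] depth 5.73
t 17.3 tilt 0.3211 dF [ 1.09 -0.75 -6.93] dM [0.082 0.195 0.026] sdM [0.04  0.018 0.013] CoP mm: x -9.6 y 14.1 pos [ 0.5956 -0.0984  0.1051] depth 5.74
```

Emit:
{"api": "move_arm", "payload": {"commands": "0.1 0.01 -0.01 0.03 -0.15 -0.1 0; 0.1 0 0 0 0 0 0; 0.1 0 0 0 0 0 0; 0.1 0 0 0 0 0 0; 0.1 0 0 0 0 0 0; 0.1 0 0 0 0 0 0; 0.1 0 0 0 0 0 0; 0.1 0 0 0 0 0 0"}}

```text
t: 17.97
eef_pos: [0.5958, -0.0985, 0.1049]
tool_rot: [0.16, 0.07, 0.984, -0.013]
contact_force: [-2.3, -0.7, 3.8]
gripper_width: 0.178
```

```bash
python3 -c "
from h import *
cop();cop()
t=snap('top','t5');s=snap('side','s5')
r=lambda a,k:cv2.resize(a,None,fx=k,fy=k,interpolation=cv2.INTER_CUBIC)
a=r(s['img'][150:220,315:395],7.5)[:,:,::-1].copy()
cv2.imwrite('pics/c5.png',a)
P=R.from_euler('ZY',[-.143,-.322]).apply(np.r_[rect:=np.array([[40,30,6],[40,-30,6],[-40,-30,6],[-40,30,6]])/1e3])+FC-np.array([-.313,.045,.949])*.006
print((proj(s,P)-[315,150])*7.5)
"
```

```text
t 18.47 tilt 0.323 dF [ 0.12 -1.11 -7.22] dM [ 0.184  0.128 -0.022] sdM [0.019 0.034 0.019] CoP mm: x 13.7 y 11.2 pos [ 0.5958 -0.0984  0.1048] depth 6.04
t 18.97 tilt 0.323 dF [-0.27 -1.02 -7.19] dM [ 0.208  0.055 -0.013] sdM [0.027 0.038 0.039] CoP mm: x 16.6 y 5.0 pos [ 0.5958 -0.0984  0.1049] depth 6.03
[[355.34565485 191.16778017]
 [418.05864491 302.78548882]
 [224.31659679 401.49870764]
 [166.61483271 287.50482318]]
```

View pics/c5.png

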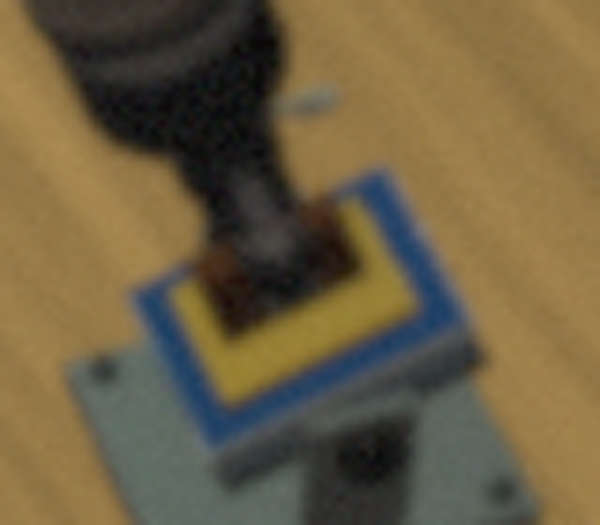

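The plate corners are at (418,300), (228,404) and (170,290), against predictions of (418,303), (224,401) and (167,288). So the gauge is centred and aligned within about 1 px. The pressure centre lies well inside the plate, and both force and depth match half travel, so I'm handing in.

```bash
python3 -c "
from h import *
print(bot.hand_in()); o=bot.get_obs(); print(o['t'],o['contact_force'],o['gripper_width'])"
```

```text
the job is handed in; nothing more can be done
None
the job is handed in; nothing more can be done
```

I handed the job in at about 19 s. The arm is still gripping the rightmost gauge by its rib at 70 N and pressing it onto the middle of the blue face, long side along the slope.

**Last checks:**
- **Depth:** the face is pushed in by about 6.0 mm, taking the camera fit for where it rests. The push measured 7.2 N, slightly under the roughly 8 N you list for 6 mm. At 7.2 N the push would be a little short of 6 mm (about 5.8 mm from 2 N preload plus 900 N/m).
- **Flushness:** the centre of pressure is about 17 mm (along the slope) and 5 mm (across) from the middle, well inside the plate.
- **Position:** in the side view, three of the plate's corners agree with the predicted centred pose to within about 1 px (about 2 mm).
- **Other things:** the arm stayed clear of the keys, the cap and the wheel. I did not check their positions again at the end.

**One disagreement:** the cameras put the slope at about 0.30 rad. At that angle the contact force showed the plate bearing on its uphill edge. I tilted it further until the load balanced, ending at 0.323 rad.

**One assumption:** the pressure centre relies on my estimate of where the force sensor sits, about 0.24 m behind the tool tip. The lateral forces were also still drifting slightly, so flushness is good to a few tenths of a degree, not proven exact.

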